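# Lay the carving blank on its back against the bench stop

## Robot

A 7-joint arm with a two-finger parallel gripper is mounted at the origin on the work surface. World frame = base frame: x ahead of the robot, y to its left, z up, the work surface at z = 0. Lengths are in m, angles in rad, forces in N, time in s.
With the tool pointing down it reaches from about 0.4 to 0.75 m from the base axis. Payload 19.5 kg.
Tool frame: the origin (TCP) lies at the very end of the fingers, on their centre line; the grasp point (between the pads) lies 19 mm behind it (robot.grip_point_offset is the distance from the TCP to the grasp point, in m); z points along the fingers, y is the direction in which the jaws open and shut (so a half turn about z gives the same grasp; the last joint's range is limited). The gripper opens to 85 mm and grips with 20 to 120 N. Pads are 22 mm wide; open, the fingers measure 114 mm over their backs; the gripper's body (76 mm by 85 mm) begins 54 mm behind the grasp point. The pads swing forward as they close: fully open they stand 13 mm farther back than shut.
Start: joints at [1.072, 0.707, -0.028, 1.485, 0.022, 0.951, -0.075], TCP at [0.254, -0.516, 0.231] pointing down, gripper open.
Joint ranges: [-2.71, 2.71], [-0.32, 2.16], [-1.57, 1.52], [0, 2.45], [-1.46, 4.6], [0, 2.02], [-2.83, 2.83]. Speed limits (rad/s): [1.89, 1.89, 2.57, 2.57, 3.01, 3.01, 3.01].

## Interface

Orientations are given as a rotation vector (axis times angle).
In Python, from bench import robot, imaging gives the robot as it stands.
- The arm moves only by the tool move_arm, never from a script. Its argument "plan" is a list of rows, each a list of 3 entries, a list of its own where there are three numbers: the shift along the tool's x, y, z in m, then the turn, a rotation vector about the tool's x, y, z in degrees, then the opening, from -1 (shut) to 1 (fully open). In form: [[[dx, dy, dz], [rx, ry, rz], grip], ...]. A call has 1 to 20 rows; each row shifts and turns the commanded pose from where the row before left it, along the tool's axes as they then stand; what a row does not reach is not made up. A row lasts 1/10 s, in which the tool goes at most 50 mm and 8.59 degrees, less where a joint would pass 70% of its speed; a pose out of reach is approached as far as the arm can. A call with a gripper value outside its range is refused whole. The fingers move at their own pace and stop on an object; "newtons" is the grip in N (left out, the last holds). Time passes only in rows, so rows that do not move let the fingers close. It gives the time, the measured TCP pose, the force and the opening at its end, in the units of the state.
- robot.get_obs(): the state, without advancing time (a new reading comes with each control period).
- imaging.snapshot(name): name is "scene" or "top"; returns (picture, depth): 480x640x3 uint8, red, green, blue; 480x640 float32, m along the optical axis (not along the pixel's ray), 0 where there is no reading.
- imaging.get_calibration(name): a dict with "mtx" (3x3 intrinsics, pixels), "world_to_cam" (4x4, takes a point from world to camera coordinates). Camera axes: x right, y up, looking along -z (the intrinsics and any distortion apply to the point x, -y, -z); pixel columns grow to the right and rows downward; lengths in m; the calibration is good to about 2 mm. A picture is of the moment at which its call begins. get_calibration takes no time and is no camera call.
- robot.finish_job(): hands the job in, once; it reports no verdict.
The state is a dict: "t": time; "joints": joint angles; "qvel": joint speeds; "tau": joint torques, N m; "eef_pos": TCP position; "tool_rot": TCP orientation; "wrist_force": force on the tool from outside, world axes, zero at the start; "moment": the same for the moment, N m; "opening": finger opening in m.
Only numpy, scipy, OpenCV 4.12 (cv2) and the standard library are available. Lean on these libraries where they do the work, as an engineer would, in place of code of your own. Each camera call takes 0.05 s, during which the arm holds its last target. There are 200 camera calls.

## Task

Push the standing carving blank over backwards so that it lies on its back on the board, carved side up, then push it along the board until its top end rests squarely and fully against the stop bar. Only push it: it must not be lifted or carried. Leave the mallet, the tin and the gouge beside the board where they are.

Things in the scene. Friction and masses are not known exactly. Their poses are not given: they have to be found in the camera images.
- blank: loose pale wood block, 64 wide (x), 56 deep (y), 150 tall (z), 0.22 to 0.37 kg, standing on its flat foot. Origin: centre of the foot end; z runs from foot to head end. Its -y side is the carved front: a bust in relief up to 12 proud, 16 to 101 above the foot, flat above that. Its +y side is the flat back with a red cross, turned at the start to the stop bar within 12 degrees
- blank_head (a point): centre of the blank's flat head (top) end, 150 along its z axis from the origin
- blank_heel (a point): middle of the blank's back lower edge (the edge it tips over), 28 along its y axis from the origin; it stays down on the board while the blank is only pushed. Pushed high on its front the blank tips over this edge without sliding far; its balance point is at about 20 degrees
- board: fixed plywood board 220 (x) by 400 (y) by 18 thick on the table; origin at the centre of its underside, z up. Across its +y end stands a dark wooden stop bar, 220 long, 30 thick, 25 high above the board; its face, square to y, lies at y = +165. The blank starts 60 to 120 on the -y side of the board's centre, within 30 of its centre line
- mallet: loose dark turned carver's mallet standing on its head, 76 across the head, 220 tall, beside the board on its +x side; origin at the centre of its underside; leave it alone
- tin: loose yellow tin, 68 across and 60 tall, standing beside the board on its -x side; origin at the centre of its underside; leave it alone
- gouge: loose wood-carving gouge with a light wooden handle, 216 long and 26 thick, lying beside the board on its +x side; origin about half-way along it, underneath; leave it alone

How it is judged:
On the way:
1. the blank lies on its back, carved side up (angle between blank's own y axis and vertical above 3 rad), for 0.2 s.
At the end, for the whole second after the job is handed in: the blank lies still and flat on its back on the board (carved side up within 5 degrees), its head end within 5 mm of the stop bar's face, its length square to the bar within 4.5 degrees, and within 90 mm of the middle of the bar (angle between blank's own y axis and vertical above 3.05 rad and y of blank_head in the frame of board between 0.16 and 0.17 m and angle between the z axis of blank and the y axis of board, either way round below 0.08 rad and x of blank_head in the frame of board between -0.09 and 0.09 m and z of blank_heel in the frame of board below 0.022 m and linear speed of blank below 0.02 m/s); the robot touches nothing.
It fails at once if the blank is lifted or carried, or tipped forwards (the middle of its back lower edge comes more than 20 mm off the board) (z of blank_heel in the frame of board above 0.038 m).
It fails at once if the mallet is moved more than 20 mm or knocked over (distance of mallet from where it was at the start of the episode above 0.02 m or angle between mallet's own z axis and vertical above 0.4 rad).
It fails at once if the tin is moved more than 20 mm or knocked over (distance of tin from where it was at the start of the episode above 0.02 m or angle between tin's own z axis and vertical above 0.4 rad).
It fails at once if the gouge is moved more than 20 mm (distance of gouge from where it was at the start of the episode above 0.02 m).
It also fails if it takes over 58 s, if anything falls off the work surface, if the arm or the gripper's body presses on something with over 40 N, if the wrist force passes 120 N, or if a joint passes its speed limit or range.

## Working session

There is one attempt and no reset: what is moved stays moved. The work goes in short steps, Python scripts to look and compute and a tool call to move; the robot and the scene stay as the last step left them, time stands still between calls to the robot, and variables do not carry over. Pictures are saved under pics/ and viewed, about 8 in all and at most 12, crops included, and the job is handed in when it is done.

Besides the shell and the picture viewer there is one more tool, called after ">>>" as a command line: name --argument value ..., lists and objects as JSON in quotes. move_arm: Moves the arm, as the interface text tells. Its arguments: {"type":"object","properties":{"plan":{"type":"array"},"newtons":{"type":"number"}},"required":["plan"]}

```bash
mkdir -p pics; ls; python3 - <<'E'
from bench import robot, imaging
import cv2,numpy as np
print(robot.get_obs())
for n in("scene","top"):
    p,d=imaging.snapshot(n); cv2.imwrite(f"pics/{n}0.png",p[:,:,::-1]); np.savez(f"{n}0.npz",p=p,d=d)
    c=imaging.get_calibration(n); print(n,c)
E
```

```text
pics
{'t': 0.0, 'joints': array([ 1.07229628,  0.70707482, -0.027672  ,  1.48501753,  0.02199364,
        0.95090384, -0.07552265]), 'qvel': array([-0.00111365, -0.00043701, -0.00066271, -0.000379  , -0.00024928,
       -0.00084252,  0.0011304 ]), 'tau': array([ 6.01431129e-04, -8.83199000e+01,  1.23491082e+00, -2.36159277e+01,
        1.69040984e-02,  6.60570455e-03,  3.79534288e-05]), 'eef_pos': array([ 0.25352324, -0.51578629,  0.23083878]), 'tool_rot': array([-3.05895268e+00, -7.11098503e-01,  3.84857948e-04]), 'wrist_force': array([-0.0152137 ,  0.21835811, -0.36992311]), 'moment': array([-0.01546899,  0.03091402, -0.01509866]), 'opening': 0.08501005253089802}
scene {'mtx': array([[555.27680339,   0.        , 322.00598289],
       [  0.        , 555.27680339, 242.21460631],
       [  0.        ,   0.        ,   1.        ]]), 'world_to_cam': array([[-0.71498525,  0.69912418, -0.00463425,  0.41409742],
       [-0.41561048, -0.41969064,  0.80692484,  0.136461  ],
       [ 0.56219571,  0.5788654 ,  0.59063596, -1.24331035],
       [ 0.        ,  0.        ,  0.        ,  1.        ]])}
top {'mtx': array([[541.37856619,   0.        , 314.6906488 ],
       [  0.        , 541.37856619, 238.64431629],
       [  0.        ,   0.        ,   1.        ]]), 'world_to_cam': array([[-0.01459278, -0.99988611,  0.0038493 ,  0.01401208],
       [ 0.98944757, -0.01388521,  0.14422448, -0.58042915],
       [-0.14415461,  0.00591332,  0.98953751, -0.92360855],
       [ 0.        ,  0.        ,  0.        ,  1.        ]])}
```

View pics/scene0.png

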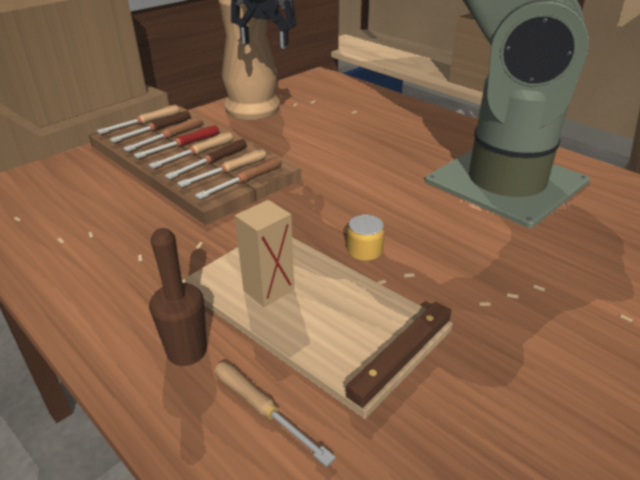

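View pics/top0.png

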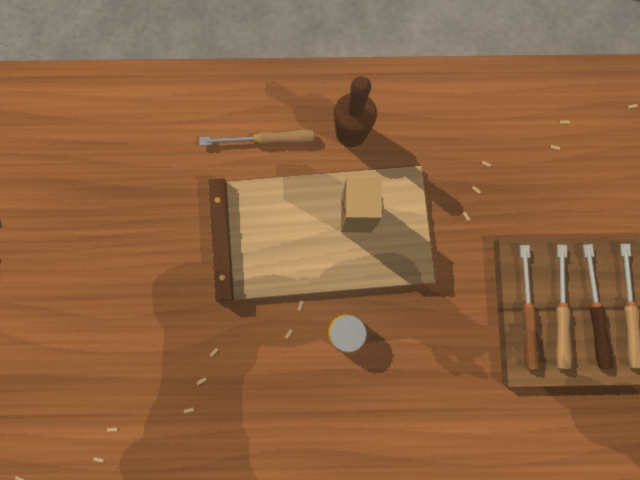

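The scene view shows the blank standing at about (265,255), with the red cross facing the bar. The mallet (180,300) and gouge (270,410) are on the far side, the tin (366,238) on the near side. In the top view, the board spans about (210–434, 167–300), the bar is at its left end, and the blank's top is at (362,198).

```bash
cat > h.py <<'E'
import numpy as np,cv2
from bench import robot, imaging
def cloud(n,d):
    c=imaging.get_calibration(n);K=c["mtx"];T=np.linalg.inv(c["world_to_cam"])
    v,u=np.mgrid[:480,:640]
    P=np.stack([(u-K[0,2])/K[0,0]*d,-(v-K[1,2])/K[1,1]*d,-d],-1)
    return P@T[:3,:3].T+T[:3,3]
def rect(P,m):
    k=cv2.morphologyEx(m.astype(np.uint8),cv2.MORPH_OPEN,np.ones((3,3)))
    n,l,s,_=cv2.connectedComponentsWithStats(k)
    i=1+np.argmax(s[1:,4]); q=P[l==i]
    r=cv2.minAreaRect((q[:,:2]*1000).astype(np.float32)); return r,np.median(q[:,2]),len(q),q
E
python3 - <<'E'
from h import *
f=np.load("top0.npz");P=cloud("top",f["d"]);z=P[...,2];x=P[...,0];y=P[...,1]
roi=(x>.4)&(x<.8)&(y>-.25)&(y<.3)&(f["d"]>0)
bd=roi&(z>.010)&(z<.026)
print("board",rect(P,bd)[:3]); 
print("bar",rect(P,roi&(z>.035)&(z<.052)&(y>.1))[:3])
r=rect(P,roi&(z>.155)&(z<.185)&(x<.72)&(y<.05));print("blanktop",r[:3],cv2.boxPoints(r[0]))
print("tin",rect(P,roi&(z>.05)&(z<.07)&(x<.5))[:3])
m=(x>.65)&(z>.06)&(z<.3)&(y>-.2)&(y<.1);m[:50]=0
for a,b in((.06,.12),(.17,.3)):
    q=P[m&(z>a)&(z<b)&(x>.68)];print("mallet",q.min(0),q.max(0))
q=P[(x>.6)&(z>.012)&(z<.04)&(y<.25)&(x<.8)&(f["d"]>0)&(np.arange(480)[:,None]<160)];print("gouge",q.min(0),q.max(0))
f=np.load("scene0.npz");P=cloud("scene",f["d"]);z=P[...,2];x=P[...,0];y=P[...,1]
print("scene blanktop",rect(P,(z>.16)&(z<.175)&(x>.5)&(x<.72)&(abs(y)<.15))[:3])
print("scene bar",rect(P,(z>.037)&(z<.05)&(x>.4)&(x<.8)&(y<.3)&(y>.1))[:3])
E
```

```text
board (((598.64697265625, -21.076156616210938), (221.11204528808594, 366.3245544433594), 4.072088241577148), np.float64(0.017275425776864417), 21360)
bar (((584.4407958984375, 175.77932739257812), (220.26185607910156, 30.726707458496094), 4.112235069274902), np.float64(0.042451603219915535), 2094)
blanktop (((628.1403198242188, -70.82093811035156), (56.138545989990234, 65.65401458740234), 88.41114044189453), np.float64(0.16709503904260925), 1493) [[594.54767  -97.969215]
 [660.17645  -99.78962 ]
 [661.733    -43.67266 ]
 [596.1042   -41.852257]]
tin (((422.7434997558594, -47.61943817138672), (62.0987548828125, 44.212669372558594), 89.0021743774414), np.float64(0.05916497329990417), 838)
mallet [ 0.75498105 -0.10359842  0.0600487 ] [ 0.82704435 -0.03047324  0.1196698 ]
mallet [ 0.77661139 -0.08187717  0.17058871] [ 0.8074772  -0.05145859  0.22292292]
gouge [ 0.75937685 -0.09539493  0.01207954] [0.79376447 0.22114903 0.03975294]
scene blanktop (((629.62109375, -74.45710754394531), (59.85688781738281, 66.21710205078125), 89.05696105957031), np.float64(0.1672527058710659), 1091)
scene bar (((586.5211791992188, 172.18931579589844), (220.59222412109375, 30.967405319213867), 3.9107697010040283), np.float64(0.04213978979713773), 2575)
```

>>> move_arm --plan '[[[0.0315,-0.011,0],[0,0,0],-0.2],[[0.0315,-0.011,0],[0,0,0],-0.2],[[0.0315,-0.011,0],[0,0,0],-0.2],[[0.0315,-0.011,0],[0,0,0],-0.2],[[0.0315,-0.011,0],[0,0,0],-0.2],[[0.0315,-0.011,0],[0,0,0],-0.2],[[0.0315,-0.011,0],[0,0,0],-0.2],[[0.0315,-0.011,0],[0,0,0],-0.2],[[0.0315,-0.011,0],[0,0,0],-0.2],[[0.0315,-0.011,0],[0,0,0],-0.2],[[0.0315,-0.011,0],[0,0,0],-0.2],[[0.0315,-0.011,0],[0,0,0],-0.2],[[0.0315,-0.011,0],[0,0,0],-0.2],[[0.0315,-0.011,0],[0,0,0],-0.2],[[0.0315,-0.011,0],[0,0,0],-0.2],[[0.0315,-0.011,0],[0,0,0],-0.2]]'

```text
t: 1.7
eef_pos: [0.629, -0.1346, 0.231]
tool_rot: [-3.06, -0.711, 0.001]
wrist_force: [0.3, -0.5, 0.6]
opening: 0.0339
```

>>> move_arm --plan '[[[0,0,0],[0,0,-7.8],-0.2],[[0,0,0],[0,0,-7.8],-0.2],[[0,0,0],[0,0,-7.8],-0.2],[[0,0,0],[0,0,-7.8],-0.2],[[0,0,0],[0,0,-7.8],-0.2],[[0,0,0],[0,0,-7.8],-0.2],[[0,0,0],[0,0,-7.8],-0.2],[[0,0,0],[0,0,-7.6],-0.2],[[0,0,0],[0,0,0],-0.2],[[0,0,0],[0,0,0],-0.2]]'

```text
t: 2.7
eef_pos: [0.6282, -0.1359, 0.2311]
tool_rot: [-2.257, -2.185, 0.0]
wrist_force: [0.5, 0.4, 0.3]
opening: 0.0341
```

```bash
cat > st.py <<'E'
from h import *
from scipy.spatial.transform import Rotation as R
o=robot.get_obs();M=R.from_rotvec(o["tool_rot"]).as_matrix()
print(o["t"],o["eef_pos"].round(4),"\n",M.round(3),o["wrist_force"].round(1),o["opening"],o["joints"].round(2))
E
python3 st.py
```

```text
2.7 [ 0.6282 -0.1359  0.2311] 
 [[ 0.033  0.999 -0.   ]
 [ 0.999 -0.033  0.   ]
 [ 0.    -0.    -1.   ]] [0.5 0.4 0.3] 0.03414203036400215 [ 0.26  0.83 -0.24  1.2   0.19  1.14 -0.02]
```

>>> move_arm --plan '[[[0,0,0.021],[0,0,0],-0.2],[[0,0,0.021],[0,0,0],-0.2],[[0,0,0.021],[0,0,0],-0.2],[[0,0,0.018],[0,0,0],-0.2],[[0,0,0],[0,0,0],-0.2],[[0.004,0,0],[0,0,0],-0.2],[[0.004,0,0],[0,0,0],-0.2],[[0.004,0,0],[0,0,0],-0.2],[[0.004,0,0],[0,0,0],-0.2],[[0.004,0,0],[0,0,0],-0.2],[[0.004,0,0],[0,0,0],-0.2],[[0.004,0,0],[0,0,0],-0.2],[[0.004,0,0],[0,0,0],-0.2]]'

```text
t: 4.0
eef_pos: [0.6292, -0.1035, 0.1503]
tool_rot: [2.253, 2.19, 0.0]
wrist_force: [-0.0, -0.8, 0.1]
opening: 0.0342
```

```bash
python3 - <<'E'
from h import *
p,d=imaging.snapshot("scene"); cv2.imwrite("pics/s1.png",cv2.resize(p[100:400,130:480,::-1],None,fx=2,fy=2))
E
```

```text
(no output)
```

View pics/s1.png

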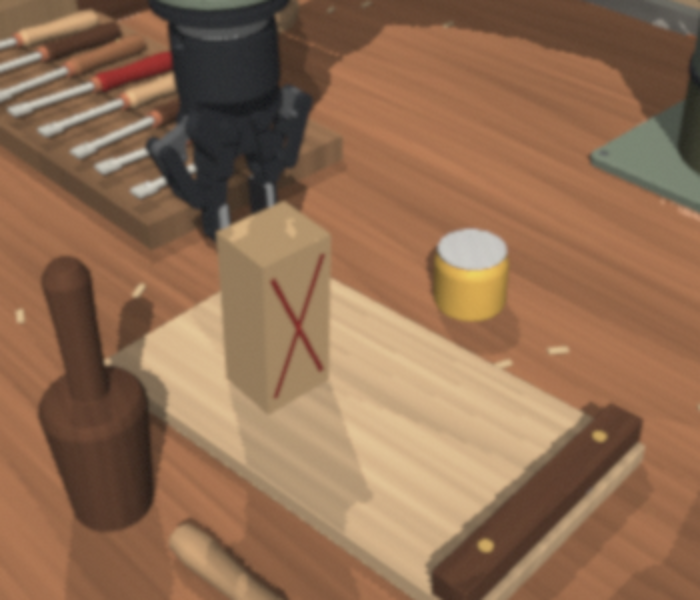

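The picture shows the blank upright, with both fingertips behind its front at its top edge, around (240,215). The fingers are just touching it, so I'll push on.

>>> move_arm --plan '[[[0.004,0,0],[0,0,0],-0.2],[[0.004,0,0],[0,0,0],-0.2],[[0.004,0,0],[0,0,0],-0.2],[[0.004,0,0],[0,0,0],-0.2],[[0.004,0,0],[0,0,0],-0.2]]'

```text
t: 4.55
eef_pos: [0.6298, -0.0834, 0.1503]
tool_rot: [-2.253, -2.19, -0.0]
wrist_force: [-1.2, 0.1, 1.2]
opening: 0.034
```

```bash
python3 - <<'E'
from h import *
p,d=imaging.snapshot("scene"); cv2.imwrite("pics/s2.png",cv2.resize(p[100:400,130:480,::-1],None,fx=2,fy=2))
E
python3 st.py
```

```text
4.6 [ 0.6298 -0.0826  0.1503] 
 [[ 0.028  1.    -0.   ]
 [ 1.    -0.028  0.001]
 [ 0.001 -0.    -1.   ]] [ 0.9  0.8 -0.1] 0.03407645058684025 [ 0.18  0.9  -0.22  1.34  0.21  0.93 -0.12]
```

View pics/s2.png

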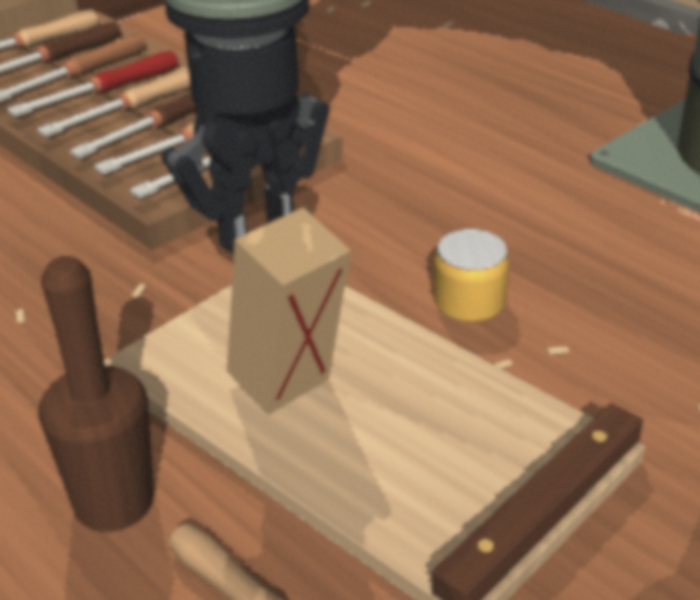

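The blank is tipping cleanly (about 8°) and its heel hasn't slid. I'll carry on past the balance point.

>>> move_arm --plan '[[[0.004,0,0],[0,0,0],-0.2],[[0.004,0,0],[0,0,0],-0.2],[[0.004,0,0],[0,0,0],-0.2],[[0.004,0,0],[0,0,0],-0.2],[[0.004,0,0],[0,0,0],-0.2],[[0.004,0,0],[0,0,0],-0.2],[[0.004,0,0],[0,0,0],-0.2],[[0,0,0],[0,0,0],-0.2],[[0,0,0],[0,0,0],-0.2],[[0,0,0],[0,0,0],-0.2],[[0,0,0],[0,0,0],-0.2],[[0,0,0],[0,0,0],-0.2]]'

```text
t: 5.8
eef_pos: [0.6306, -0.0559, 0.1503]
tool_rot: [-2.253, -2.189, 0.0]
wrist_force: [0.2, -0.0, 0.4]
opening: 0.0343
```

```bash
python3 - <<'E'
from h import *
p,d=imaging.snapshot("scene"); cv2.imwrite("pics/s3.png",cv2.resize(p[100:400,130:480,::-1],None,fx=2,fy=2))
E
python3 st.py
```

```text
5.85 [ 0.6306 -0.0559  0.1503] 
 [[ 0.029  1.    -0.   ]
 [ 1.    -0.029  0.   ]
 [ 0.    -0.    -1.   ]] [0.3 0.1 0.1] 0.034260100877884135 [ 0.13  0.9  -0.21  1.35  0.21  0.92 -0.16]
```

View pics/s3.png

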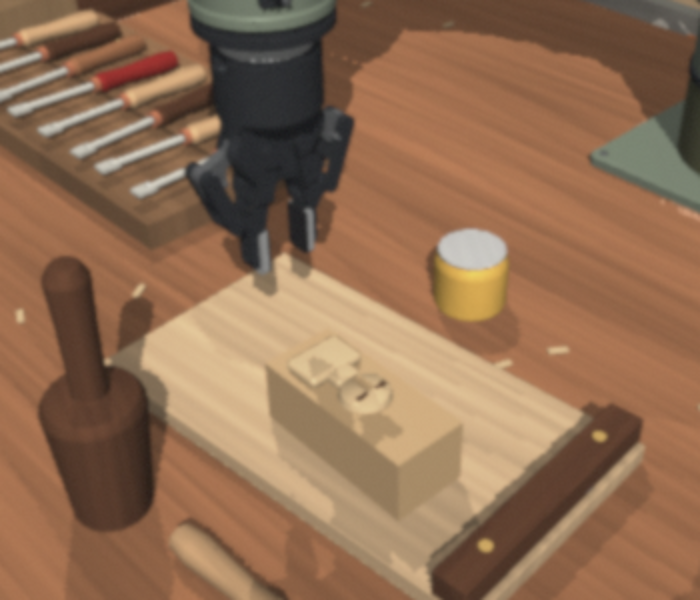

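The blank now lies on its back, carved side up, with its head end at about (430,470). There is still a gap to the bar. I'll move the fingers back from the blank and measure its pose.

>>> move_arm --plan '[[[-0.02,0,0],[0,0,0],-0.2],[[-0.02,0,0],[0,0,0],-0.2],[[-0.02,0,0],[0,0,0],-0.2],[[0,0,0],[0,0,0],-0.2]]'

```text
t: 6.25
eef_pos: [0.6285, -0.119, 0.1502]
tool_rot: [2.256, 2.185, -0.002]
wrist_force: [0.7, 0.2, -0.9]
opening: 0.0339
```

```bash
cat > bl.py <<'E'
from h import *
import sys
for n in("top","scene"):
    p,d=imaging.snapshot(n)
    if len(sys.argv)>1: cv2.imwrite(f"pics/{n}_{sys.argv[1]}.png",p[:,:,::-1])
    P=cloud(n,d);z=P[...,2];x=P[...,0];y=P[...,1]
    a=(x>.5)&(x<.72)&(y>-.12)&(y<.25)&(d>0)
    r=rect(P,a&(z>.064)&(z<.1));print(n,"blank",r[0],r[1:3]);print(cv2.boxPoints(r[0]).round(1).tolist())
    r=rect(P,(x>.4)&(x<.8)&(y>.1)&(y<.3)&(z>.035)&(z<.05));print("bar",r[0])
E
python3 bl.py
```

```text
top blank ((630.77734375, 34.2567024230957), (150.48658752441406, 65.26429748535156), 88.24806213378906) (np.float64(0.07429147231070476), 3163)
[[595.9000244140625, -40.0], [661.0999755859375, -41.900001525878906], [665.7000122070312, 108.5], [600.5, 110.5]]
bar ((584.5831298828125, 175.83822631835938), (220.42454528808594, 30.712141036987305), 4.106307506561279)
scene blank ((632.557373046875, 29.980609893798828), (153.43576049804688, 66.56888580322266), 88.56263732910156) (np.float64(0.07382393024654277), 3340)
[[597.4000244140625, -45.900001525878906], [663.9000244140625, -47.5], [667.7999877929688, 105.80000305175781], [601.2000122070312, 107.5]]
bar ((586.6544799804688, 172.13494873046875), (221.498779296875, 31.134092330932617), 4.052131652832031)
```

>>> move_arm --plan '[[[0,0.0135,0],[0,0,-2.9],-0.2],[[0,0,0.019],[0,0,-2.9],-0.2],[[0,0,0.019],[0,0,0],-0.2],[[0,0,0.019],[0,0,0],-0.2],[[0,0,0.019],[0,0,0],-0.2],[[0,0,0.019],[0,0,0],-0.2],[[0,0,0.019],[0,0,0],-0.2],[[0,0,0],[0,0,0],-0.2],[[0.01,0,0],[0,0,0],-0.2],[[0.01,0,0],[0,0,0],-0.2],[[0.01,0,0],[0,0,0],-0.2],[[0.01,0,0],[0,0,0],-0.2],[[0,0,0],[0,0,0],-0.2]]'

```text
t: 7.65
eef_pos: [0.6396, -0.074, 0.0367]
tool_rot: [-2.136, -2.303, -0.001]
wrist_force: [-0.4, -0.5, 0.4]
opening: 0.034
```

```bash
python3 st.py
```

```text
7.65 [ 0.6396 -0.074   0.0367] 
 [[-0.075  0.997  0.   ]
 [ 0.997  0.075  0.001]
 [ 0.001  0.    -1.   ]] [-0.4 -0.5  0.4] 0.034045205264466305 [ 0.16  1.07 -0.21  1.37  0.28  0.73 -0.08]
```

>>> move_arm --plan '[[[0.004,0,0],[0,0,0],-0.2],[[0.004,0,0],[0,0,0],-0.2],[[0.004,0,0],[0,0,0],-0.2],[[0.004,0,0],[0,0,0],-0.2],[[0.004,0,0],[0,0,0],-0.2],[[0.004,0,0],[0,0,0],-0.2],[[0.004,0,0],[0,0,0],-0.2],[[0.004,0,0],[0,0,0],-0.2],[[0.004,0,0],[0,0,0],-0.2],[[0.004,0,0],[0,0,0],-0.2],[[0.004,0,0],[0,0,0],-0.2],[[0.004,0,0],[0,0,0],-0.2],[[0.004,0,0],[0,0,0],-0.2]]'

```text
t: 8.95
eef_pos: [0.6356, -0.0241, 0.0363]
tool_rot: [-2.139, -2.301, 0.0]
wrist_force: [0.3, -1.6, -0.4]
opening: 0.0343
```

```bash
python3 bl.py a; python3 st.py
```

```text
top blank ((619.6237182617188, 78.80477905273438), (64.95134735107422, 120.85157012939453), 4.308447360992432) (np.float64(0.07428499508579345), 2443)
[[582.7000122070312, 136.60000610351562], [591.7999877929688, 16.100000381469727], [656.5, 21.0], [647.5, 141.5]]
bar ((584.5750122070312, 175.87872314453125), (220.30130004882812, 31.114030838012695), 4.227483749389648)
scene blank ((631.8090209960938, 50.52847671508789), (106.5089340209961, 174.5623016357422), 3.5928897857666016) (np.float64(0.07405275943685874), 4073)
[[573.2000122070312, 134.3000030517578], [584.0999755859375, -39.900001525878906], [690.4000244140625, -33.20000076293945], [679.5, 141.0]]
bar ((586.3380126953125, 172.09323120117188), (220.9552764892578, 31.063867568969727), 3.963862419128418)
9.05 [ 0.6356 -0.0236  0.0363] 
 [[-0.073  0.997 -0.   ]
 [ 0.997  0.073  0.001]
 [ 0.001 -0.    -1.   ]] [ 0.5  0.1 -0.3] 0.03423140599970223 [ 0.08  1.06 -0.2   1.4   0.26  0.71 -0.15]
```

View pics/scene_a.png

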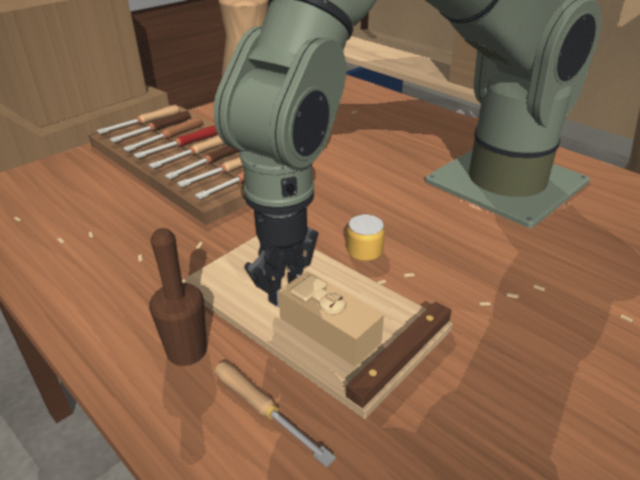

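The blank is square to the bar (4.3° against 4.1–4.2° for the bar), with about 23 mm to go. The mallet, tin and gouge look undisturbed.

>>> move_arm --plan '[[[0.004,0,0],[0,0,0],-0.2],[[0.004,0,0],[0,0,0],-0.2],[[0.004,0,0],[0,0,0],-0.2],[[0.004,0,0],[0,0,0],-0.2],[[0.003,0,0],[0,0,0],-0.2],[[0.001,0,0],[0,0,0],-0.2]]'

```text
t: 9.65
eef_pos: [0.6342, -0.004, 0.0363]
tool_rot: [-2.138, -2.301, -0.0]
wrist_force: [0.2, -0.7, 0.2]
opening: 0.0341
```

>>> move_arm --plan '[[[0.001,0,0],[0,0,0],-0.2],[[0.001,0,0],[0,0,0],-0.2],[[0,0,0],[0,0,0],-0.2]]'

```text
t: 9.95
eef_pos: [0.6341, -0.0023, 0.0363]
tool_rot: [-2.139, -2.301, -0.0]
wrist_force: [-0.4, 0.1, -0.3]
opening: 0.0342
```

>>> move_arm --plan '[[[0.001,0,0],[0,0,0],-0.2],[[0.001,0,0],[0,0,0],-0.2],[[0,0,0],[0,0,0],-0.2]]'

```text
t: 10.25
eef_pos: [0.6339, -0.0003, 0.0363]
tool_rot: [-2.139, -2.301, -0.0]
wrist_force: [0.5, -0.5, 0.2]
opening: 0.0342
```

>>> move_arm --plan '[[[0.001,0,0],[0,0,0],-0.2],[[0.001,0,0],[0,0,0],-0.2],[[0,0,0],[0,0,0],-0.2]]'

```text
t: 10.55
eef_pos: [0.6337, -0.0003, 0.0363]
tool_rot: [2.139, 2.299, -0.003]
wrist_force: [-0.6, -10.4, 0.9]
opening: 0.0342
```

>>> move_arm --plan '[[[0.001,0,0],[0,0,0],-0.2],[[0.001,0,0],[0,0,0],-0.2],[[0,0,0],[0,0,0],-0.2]]'

```text
t: 10.85
eef_pos: [0.6337, -0.0003, 0.0364]
tool_rot: [2.139, 2.296, -0.006]
wrist_force: [-0.4, -19.8, 2.9]
opening: 0.0338
```

```bash
python3 bl.py b; python3 st.py
```

```text
top blank ((617.4414672851562, 109.01190948486328), (65.27601623535156, 108.88029479980469), 4.646441459655762) (np.float64(0.07418048953177964), 2178)
[[580.5, 160.60000610351562], [589.2999877929688, 52.099998474121094], [654.4000244140625, 57.400001525878906], [645.5999755859375, 165.89999389648438]]
bar ((584.6201171875, 175.56419372558594), (220.42535400390625, 30.773584365844727), 3.9379804134368896)
scene blank ((629.3547973632812, 74.315673828125), (103.62915802001953, 173.2362823486328), 4.848271369934082) (np.float64(0.07399355935864033), 4198)
[[570.4000244140625, 156.1999969482422], [585.0, -16.399999618530273], [688.2999877929688, -7.599999904632568], [673.7000122070312, 165.0]]
bar ((588.9161987304688, 141.6721649169922), (220.3441619873047, 92.08576965332031), 4.186879634857178)
10.95 [ 6.337e-01 -2.000e-04  3.640e-02] 
 [[-0.071  0.998 -0.   ]
 [ 0.997  0.071 -0.005]
 [-0.005 -0.    -1.   ]] [  0.6 -19.6   2.4] 0.03426118485562486 [ 0.03  1.05 -0.19  1.41  0.26  0.7  -0.19]
```

The force has risen to 20 N with no further travel, so the head is seated on the bar. I'll back straight off, rise and check.

>>> move_arm --plan '[[[-0.004,0,0],[0,0,0],-0.2],[[-0.004,0,0],[0,0,0],-0.2],[[-0.01,0,0],[0,0,0],-0.2],[[-0.02,0,0],[0,0,0],-0.2],[[-0.03,0,0],[0,0,0],-0.2],[[-0.03,0,0],[0,0,0],-0.2],[[-0.03,0,0],[0,0,0],-0.2],[[0,0,-0.03],[0,0,0],-0.2],[[0,0,-0.03],[0,0,0],-0.2],[[0,0,-0.03],[0,0,0],-0.2],[[-0.04,0,-0.03],[0,0,0],-0.2],[[-0.04,0,-0.02],[0,0,0],-0.2],[[0,0,0],[0,0,0],-0.2],[[0,0,0],[0,0,0],-0.2]]'

```text
t: 12.35
eef_pos: [0.6485, -0.205, 0.1763]
tool_rot: [-2.141, -2.299, -0.001]
wrist_force: [-1.1, 0.7, -0.1]
opening: 0.034
```

```bash
python3 bl.py c; python3 st.py
```

```text
top blank ((618.8101806640625, 87.94566345214844), (64.77239227294922, 149.8387908935547), 4.093493938446045) (np.float64(0.07445135807191822), 3194)
[[581.2000122070312, 160.39999389648438], [591.9000244140625, 10.899999618530273], [656.5, 15.5], [645.7999877929688, 165.0]]
bar ((584.2362670898438, 175.88601684570312), (219.77964782714844, 31.058223724365234), 4.213389873504639)
scene blank ((620.7899169921875, 83.86092376708984), (67.0735092163086, 152.2545928955078), 4.2191162109375) (np.float64(0.07371833340135092), 3649)
[[581.7000122070312, 157.3000030517578], [592.9000244140625, 5.5], [659.7999877929688, 10.399999618530273], [648.5999755859375, 162.1999969482422]]
bar ((588.7578125, 141.75674438476562), (220.87559509277344, 91.95309448242188), 4.10088586807251)
12.45 [ 0.6486 -0.2032  0.1758] 
 [[-0.074  0.997 -0.001]
 [ 0.997  0.074  0.001]
 [ 0.001 -0.001 -1.   ]] [ 1.2  1.1 -0.1] 0.03394800540966785 [ 0.36  0.95 -0.27  1.1   0.25  1.12  0.16]
```

View pics/scene_c.png

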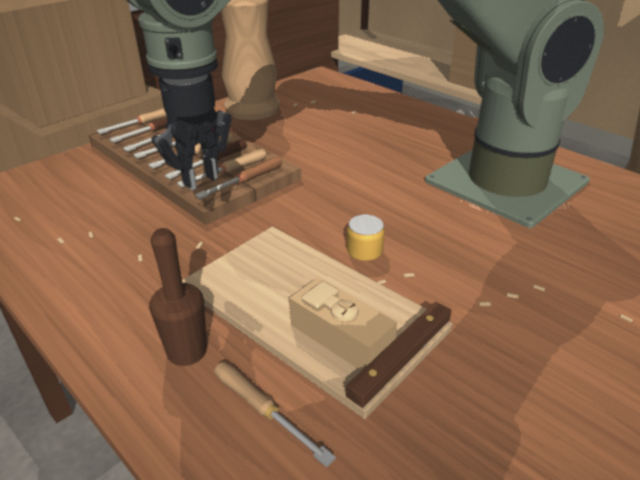

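View pics/top_c.png

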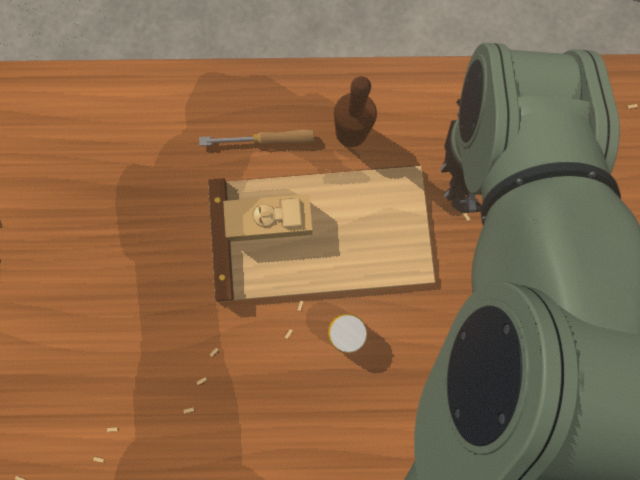

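Both views show the blank on its back with its head flush on the bar (top view, about (226,218)). The mallet, tin and gouge are where they started, and the arm is clear of everything.

```bash
python3 -c "
from bench import robot; print(robot.finish_job())"
```

```text
the job is handed in; nothing more can be done
None
```

The blank now lies on its back, carved side up, with its head end against the stop bar. I handed the job in at about 12.5 s; no verdict is reported.

I tipped it with two part-open fingers high on its front. Then I lowered them behind the foot end, squared to the board, and pushed until the force rose to about 20 N with no further travel. After that I backed straight off.

**Last checks:**
- **Flatness:** the upper face is at z of about 0.074 m, which is the board's 18 mm plus the blank's 56 mm depth.
- **Squareness:** the blank's yaw is 4.1–4.2° against 4.1–4.2° for the bar, so it is square within about 0.2°.
- **Gap to the bar:** the head end is within about 1 mm of the bar's face in the top view, and about 30 mm from the middle of the bar.
- **Other items:** the mallet, tin and gouge look unmoved in both pictures. I checked this by eye and did not measure them again.
- **Robot:** the arm is clear of everything.

**Disagreements:** the two cameras differ by about 2–4 mm in absolute position, a little more than the stated calibration error. In the last scene-view check, the bar measurement took in part of the blank, so I used the top view and the contact force for the final gap.

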